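Roll the rolling pin back to the edge strip of the pastry mat

TASK

The next round of pastry needs the circles on the mat free: push on top of the wooden rolling pin with your fingertips and roll it away across the mat, until it lies still on the terracotta strip along the mat's far edge, on the strip for its whole length. Touch only the upper part of the pin, and let it roll: do not grip, lift or drag it. Leave the tart, the shaker and the brush where they are, and finish with the hand clear.

Things in the scene. Friction and masses are not known exactly. Their poses are not given: they have to be found in the camera images.
- mat: sage-green silicone pastry mat, 300 mm along its x by 400 mm along its y, 3 mm thick, fixed to the worktop; origin at the centre of its underside, z up, x points away from the robot (turned by up to 0.4 rad) to the edge with the terracotta strip. Cream circles (the largest 180 mm across) are printed around x = -30 mm; prints are flush with the mat
- strip (a point): middle of the terracotta strip printed on the mat, on the mat's upper face; the strip is 44 mm wide along the mat's x (from 88 to 132 mm in the mat's frame, the mat ending at 150 mm) and runs 380 mm along the mat's y; flush, no step
- pin: straight beech rolling pin without handles, 40 mm in diameter, 320 mm long, about 0.3 kg, on the mat across the circles, within 0.06 rad of the mat's y; origin on its axis at mid-length (its top 43 mm above the worktop); own y along the pin, x and z turn as it rolls. It has 110 to 160 mm to roll to mid-strip. A light press turns it without slip, half as far as the fingertip on its top; let go, it soon stops
- pin_left (a point): centre of the pin's left end face, on its axis, 160 mm along the pin's own +y from its middle
- pin_right (a point): centre of the pin's right end face, on its axis, 160 mm along the pin's own -y from its middle
- tart: baked custard tart in a foil case, 78 mm across, 28 mm tall, standing loose beyond the mat's far edge; origin at the centre of its underside
- shaker: brown spice shaker with a steel cap, 52 mm across, 95 mm tall, standing loose to the left of the mat; origin at the centre of its underside
- brush: pastry brush about 200 mm long and 20 mm tall, lying loose to the right of the mat, bristles away from the robot; origin under its middle, x along it

How it is judged (in metres and radians):
On the way, in this order (a step that is already met when the one before it is completed fails the run):
1. the pin has rolled a quarter turn, moving 20 to 50 mm as it turns (angle between pin's own z axis and vertical above 1.57 rad and distance of pin from where it was at the start of the episode between 0.02 and 0.05 m).
2. the pin has rolled half a turn, moving 45 to 85 mm as it turns (angle between pin's own z axis and vertical above 2.7 rad and distance of pin from where it was at the start of the episode between 0.045 and 0.085 m).
3. the pin has rolled well past half a turn (228 degrees), moving 65 to 110 mm as it turns (angle between pin's own z axis and vertical below 2.3 rad and distance of pin from where it was at the start of the episode between 0.065 and 0.11 m).
At the end, for the whole second after the job is handed in: The pin lies at rest flat on the mat with its axis over the terracotta strip along its whole length (both ends of the axis 88 to 132 mm from the mat's centre line), its middle within 40 mm of the mat's middle sideways, and the tart, shaker and brush within 20 mm of where they were (x of pin_left in the frame of mat between 0.088 and 0.132 m and x of pin_right in the frame of mat between 0.088 and 0.132 m and height (world z) of each of pin_left, pin_right below 0.03 m and y of pin in the frame of mat between -0.04 and 0.04 m and linear speed of pin below 0.01 m/s and angular speed of pin below 0.3 rad/s and distance of each of tart, shaker, brush from where it was at the start of the episode below 0.02 m); the robot touches nothing.
It fails at once if the pin is lifted: either end of it rises more than 12 mm off the mat (height (world z) of any of pin_left, pin_right above 0.035 m).
It fails at once if the pin is gripped, or pushed low on its side, instead of on its upper part (the robot touches it with the fingertips lower than about 30 mm above the worktop) (contact force between the arm and pin above 0.5 N and height (world z) of the grasp point below 0.048 m).
It fails at once if a tart, the shaker or the brush is pushed away by more than 20 mm (distance of any of tart, shaker, brush from where it was at the start of the episode above 0.02 m).
It also fails if it takes over 67 s, if anything falls off the work surface, if the arm or the gripper's body presses on something with over 40 N, if the wrist force passes 120 N, or if a joint passes its speed limit or range.

ROBOT

A 6-joint arm with a two-finger parallel gripper is mounted at the origin on the work surface. World frame = base frame: x ahead of the robot, y to its left, z up, the work surface at z = 0. Lengths are in mm, angles in rad, forces in N, time in s.
With the tool pointing down it reaches from about 275 to 750 mm from the base axis. Payload 10.2 kg.
Tool frame: the origin (TCP) lies on the centre line of the jaws, within the pads' length; the fingertips stand 17 mm ahead of it and the grasp point (between the pads) lies 2 mm behind it (ctrl.tip_extent is the distance from the TCP to the fingertips, in mm); z points along the fingers, y is the line along which they close (so a half turn about z gives the same grasp; the last joint's range is limited). The gripper opens to 85 mm and grips with 20 to 120 N. Pads are 22 mm wide; open, the fingers measure 114 mm over their backs; the gripper's body (76 mm by 85 mm) begins 54 mm behind the grasp point. The pads swing forward as they close: fully open they stand 13 mm farther back than shut.
Start: joints at [1.08, 0.313, 1.498, -0, 1.331, -0.223], TCP at [138.933, 506.289, 248.294] pointing down, gripper open.
Joint ranges: [-2.94, 2.94], [-0.97, 2.17], [0.19, 2.56], [-1.23, 4.37], [0.02, 3.11], [-2.88, 2.88]. Speed limits (rad/s): [2.39, 2.39, 3.01, 3.14, 3.14, 3.14].

INTERFACE

Orientations are given as a unit quaternion [w, x, y, z].
In Python, from rig import sensors, capture, ctrl, cut_out, place_of gives the robot as it stands.
- The arm moves only by the shell command python3 -m jog 'ROWS' [FORCE]. ROWS is JSON, a list of rows, each a list of 3 entries, a list of its own where there are three numbers: the shift along the world's x, y, z in mm, then the turn, a rotation vector about the world's x, y, z in degrees, then the closure, from 0 (fully open) to 1 (shut). A call has exactly 8 rows; each row is the pose to reach, as a shift and turn from the pose commanded when the call began; what a row does not reach only later rows make up. A row lasts 1/12 s, in which the tool goes at most 41.7 mm and 7.16 degrees, less where a joint would pass 70% of its speed; a pose out of reach is approached as far as the arm can. A call with a gripper value outside its range is refused whole. The fingers move at their own pace and stop on an object; FORCE is the grip in N (left out, the last holds). Time passes only in rows, so rows that repeat a pose let the fingers close, or fill a call up. It gives the time, the measured TCP pose, the force and the opening at its end, in the units of the state.
- sensors.sense(): the state, without advancing time (a new reading comes with each control period).
- capture(name): name is "side" or "top" or "wrist"; returns a dict with "color" (384x512x3 uint8, blue, green, red), "z_map" (384x512 float32, mm along the optical axis (not along the pixel's ray), 0 where there is no reading), "camera_matrix" (3x3 intrinsics, pixels), "R" (3x3) and "t" (3): a world point X has camera coordinates R X + t. Camera axes: x right, y down, z forward; pixel columns grow to the right and rows downward; lengths in mm; the calibration is good to about 2 mm. A picture is of the moment at which its call begins.
- ctrl.finish_job(): hands the job in, once; it reports no verdict.
Trained networks look in a picture, given as the dict that the camera call returned (one of the last four; its "shot" number tells which), for a name from the list of things; names that differ only in an ending like _2 or _b are one class to them, and where a whole thing is asked for, a point or a joint stands for the part that bears it (a point fixed in the world has none). Each returns a list of dicts, best first, with "p" (0 to 1); they miss things now and then, are a little off and sometimes report something else, mostly with a low value. They report only what shows in the picture. A call takes as long as a camera call.
- cut_out(picture, query): "region" (384x512 bool, what is visible of it) and "box" ([left, top, right, bottom] in pixels, round what is visible of it).
- place_of(picture, query): "centre" ([row, column] in pixels: a listed point, or the origin of a listed thing).
The state is a dict: "time_s": time; "joints": joint angles; "dq": joint speeds; "tau": joint torques, N m; "eef_pos": TCP position; "ee_rot": TCP orientation; "force": force on the tool from outside, world axes, zero at the start; "wrist_torque": the same for the moment, N m; "grip_width": opening from 0.0 (shut) to 1.0 (fully open).
Only numpy, scipy, OpenCV 4.12 (cv2) and the standard library are available. Lean on these libraries where they do the work, as an engineer would, in place of code of your own. Each camera call takes 0.05 s, during which the arm holds its last target. There are 200 camera calls.

## Working session

There is one attempt and no reset: what is moved stays moved. The work goes in short steps, Python scripts to look and compute and a shell command to move; the robot and the scene stay as the last step left them, time stands still between calls to the robot, and variables do not carry over. Pictures are saved under pics/ and viewed, on a budget of 10 in all, crops included, one or two more only if the job needs it, and the job is handed in when it is done.

```bash
mkdir -p pics; cat > h.py <<'E'
import numpy as np, cv2
from rig import sensors, capture, ctrl, cut_out, place_of
def ray_at(c,row,col,z):
    K,R,t=c["camera_matrix"],np.array(c["R"]),np.array(c["t"])
    d=R.T@np.linalg.inv(K)@np.array([col,row,1.]); o=-R.T@t
    return o+d*(z-o[2])/d[2]
def cloud(c,m):
    K,R,t=c["camera_matrix"],np.array(c["R"]),np.array(c["t"])
    v,u=np.nonzero(m&(c["z_map"]>0)); z=c["z_map"][v,u]
    P=np.linalg.inv(K)@np.stack([u*z,v*z,z]); return (R.T@(P-t[:,None])).T
E
python3 - <<'E'
from h import *
s=sensors.sense();print(s['time_s'],s['eef_pos'],s['ee_rot'],s['force'],s['grip_width'],ctrl.tip_extent)
for n in ("top","side"):
    c=capture(n); cv2.imwrite(f"pics/{n}0.png",c["color"])
    print(n)
    for q,z in (("mat",0),("strip",3),("pin",23),("pin_left",23),("pin_right",23),("tart",0),("shaker",0),("brush",0)):
        r=place_of(c,q)
        for k in r[:2]: print(q,round(k["p"],2),np.round(k["centre"]),np.round(ray_at(c,*k["centre"],z)))
    for q in("pin","mat"):
        r=cut_out(c,q)
        if r:
            P=cloud(c,r[0]["region"]);print(q,r[0]["p"],r[0]["box"],np.round(np.percentile(P,[2,50,98],axis=0)))
            m=r[0]["region"].astype(np.uint8)
            (x,y),(w,h),a=cv2.minAreaRect(P[:,:2].astype(np.float32));print(x,y,w,h,a)
E
```

```text
0.0 [138.82779772 506.06714141 247.72052959] [-2.21359305e-04  1.33521953e-01  9.91045635e-01 -6.23046274e-04] [-0.15408986  0.21079052  0.57870149] 1.0044934250627022 17.0
top
mat 0.76 [226. 320.] [ 528. -111.    0.]
mat 0.49 [158. 356.] [ 707. -208.    0.]
strip 0.93 [182. 335.] [ 641. -152.    3.]
strip 0.19 [261. 391.] [ 439. -292.    3.]
pin 0.62 [245. 325.] [ 481. -121.   23.]
pin 0.31 [183. 337.] [ 638. -153.   23.]
pin_left 0.86 [228. 262.] [522.  37.  23.]
pin_right 0.61 [262. 388.] [ 439. -278.   23.]
pin_right 0.27 [225. 320.] [ 529. -109.   23.]
tart 0.88 [159. 355.] [ 703. -207.    0.]
shaker 0.88 [190. 234.] [619. 110.   0.]
brush 0.74 [268. 421.] [ 424. -369.    0.]
pin 0.96 [261.8, 218.3, 387.4, 270.6] [[ 434. -265.   30.]
 [ 481. -118.   41.]
 [ 529.   32.   46.]]
481.9909362792969 -117.04177856445312 320.87872314453125 40.124568939208984 75.79753112792969
mat 0.84 [228.9, 149.7, 416.4, 310.1] [[ 357. -324.   -1.]
 [ 539. -121.    3.]
 [ 696.   81.    7.]]
526.816650390625 -122.09477233886719 404.1643371582031 303.4176330566406 71.85636138916016
side
mat 0.8 [186. 279.] [ 528. -101.    0.]
strip 0.7 [178. 253.] [ 614. -134.    3.]
pin 0.59 [180. 293.] [ 489. -101.   23.]
pin 0.38 [187. 280.] [525. -57.  23.]
pin_left 0.83 [207. 277.] [524.  55.  23.]
pin_right 0.82 [155. 311.] [ 438. -278.   23.]
tart 0.67 [149. 312.] [ 434. -381.    0.]
tart 0.51 [168. 227.] [ 704. -196.    0.]
shaker 0.6 [224. 237.] [623. 115.   0.]
brush 0.72 [148. 316.] [ 423. -384.    0.]
pin 0.83 [269.6, 154.7, 315.6, 210.8] [[ 429. -255.    8.]
 [ 486.  -66.   37.]
 [ 533.   46.   43.]]
488.00933837890625 -113.39753723144531 327.2039489746094 56.88600158691406 75.80940246582031
mat 0.93 [205.4, 154.8, 344.6, 228.4] [[ 361. -311.   -2.]
 [ 531.  -92.    1.]
 [ 696.   94.    4.]]
533.020751953125 -96.14035034179688 453.4594421386719 301.0356750488281 71.96192932128906
```

View pics/top0.png

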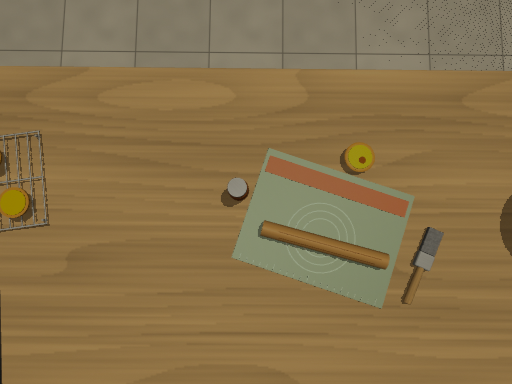

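```bash
python3 -m jog '[[[19,-36,0],[0,0,0],0.6],[[38,-72,0],[0,0,0],0.6],[[57,-108,0],[0,0,0],0.6],[[76,-144,0],[0,0,0],0.6],[[95,-180,0],[0,0,0],0.6],[[114,-216,0],[0,0,0],0.6],[[133,-252,0],[0,0,0],0.6],[[152,-288,0],[0,0,0],0.6]]' 30
```

```text
time_s: 1.77
eef_pos: [291.2, 216.6, 248.5]
ee_rot: [0.0, 0.133, 0.991, 0.0]
force: [1.8, 1.9, 0.1]
grip_width: 0.403
```

```bash
python3 -m jog '[[[18,-35,0],[0,0,0],0.6],[[37,-70,0],[0,0,0],0.6],[[55,-105,0],[0,0,0],0.6],[[74,-140,0],[0,0,0],0.6],[[92,-175,0],[0,0,0],0.6],[[111,-210,0],[0,0,0],0.6],[[130,-245,0],[0,0,0],0.6],[[148,-280,0],[0,0,0],0.6]]'
python3 -m jog '[[[11,-17,-35],[0,0,0],0.6],[[22,-34,-70],[0,0,0.5],0.6],[[33,-51,-105],[0,0,1],0.6],[[33,-51,-135],[0,0,1],0.6],[[33,-51,-155],[0,0,1],0.6],[[33,-51,-165],[0,0,1],0.6],[[33,-51,-170],[0,0,1],0.6],[[33,-51,-170],[0,0,1],0.6]]'
```

```text
time_s: 2.43
eef_pos: [439.5, -63.9, 248.4]
ee_rot: [0.0, 0.134, 0.991, -0.0]
force: [0.3, 0.2, 0.3]
grip_width: 0.402
time_s: 3.1
eef_pos: [472.0, -112.6, 78.3]
ee_rot: [-0.0, 0.125, 0.992, 0.0]
force: [0.3, -0.2, -0.3]
grip_width: 0.401
```

```bash
python3 - <<'E'
from h import *
s=sensors.sense();print(s['time_s'],s['eef_pos'],s['ee_rot'],s['force'],s['grip_width'])
c=capture("side"); cv2.imwrite("pics/side1.png",cv2.resize(c["color"][110:260,180:400],None,fx=3.5,fy=3.5))
E
```

```text
3.1 [ 471.98912247 -112.6285978    78.27270739] [-1.26364379e-04  1.24759779e-01  9.92186968e-01  4.35071011e-05] [ 0.25178929 -0.24824838 -0.29066563] 0.40084011581141643
```

View pics/side1.png

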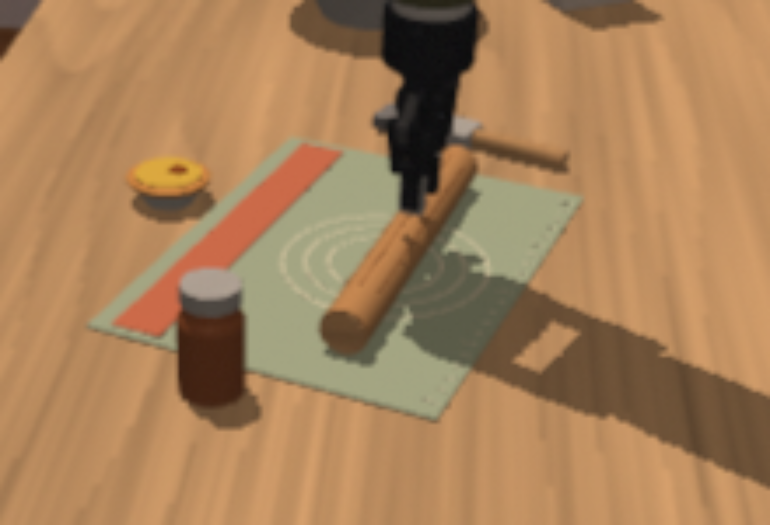

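```bash
python3 -m jog '[[[0,0,-8],[0,0,0],0.6],[[0,0,-14],[0,0,0],0.6],[[0,0,-16],[0,0,0],0.6],[[0,0,-17],[0,0,0],0.6],[[0,0,-18],[0,0,0],0.6],[[0,0,-19],[0,0,0],0.6],[[0,0,-20],[0,0,0],0.6],[[0,0,-20],[0,0,0],0.6]]'
```

```text
time_s: 3.82
eef_pos: [472.6, -112.9, 59.0]
ee_rot: [0.001, 0.125, 0.992, -0.0]
force: [-0.1, 0.4, 4.5]
grip_width: 0.397
```

```bash
python3 -m jog '[[[3,-0.8,-0.5],[0,0,0],0.6],[[8,-2,-0.5],[0,0,0],0.6],[[14,-3.5,-0.5],[0,0,0],0.6],[[20,-5,-0.5],[0,0,0],0.6],[[26,-6.5,-0.5],[0,0,0],0.6],[[32,-8,-0.5],[0,0,0],0.6],[[37,-9.5,-0.5],[0,0,0],0.6],[[39,-10,-0.5],[0,0,0],0.6]]'
cat > m.py <<'E'
from h import *
M=np.array([527,-122.]);a=np.radians(71.9-90);mx=np.array([np.cos(a),np.sin(a)]);my=np.array([-mx[1],mx[0]])
s=sensors.sense();T=np.array(s['eef_pos']);print('t',s['time_s'],'tcp',T.round(1),'F',np.round(s['force'],1))
c=capture("top");
for q in("pin_left","pin_right"):
    for k in place_of(c,q)[:1]:
        P=ray_at(c,*k["centre"],23)[:2]-M; print(q,round(k["p"],2),'mat xy',round(P@mx),round(P@my))
r=cut_out(c,"pin")[0];P=cloud(c,r["region"]);P=P[(P[:,2]>25)&(P[:,2]<46)][:,:2]
# axis: line along the pin through the visible top, centre from binned edges
R=cv2.minAreaRect(P.astype(np.float32));(x,y),(w,h),ang=R
f=cv2.fitLine(P.astype(np.float32),cv2.DIST_L2,0,.01,.01).ravel();d=f[:2]*np.sign(f[1])
n=np.array([d[1],-d[0]]);C=np.array([x,y]);print('pin rect',np.round(R[0],1),round(w),round(h),'axis deg',np.degrees(np.arctan2(d[1],d[0])).round(1),'rect deg',round(ang,1))
print('pin mat xy',((C-M)@mx).round(1),((C-M)@my).round(1),'tool ahead of axis',((T[:2]-C)@n).round(1),'along',((T[:2]-C)@d).round(1))
print('roll dir',n.round(3))
E
python3 m.py
```

```text
time_s: 4.48
eef_pos: [512.1, -123.2, 58.6]
ee_rot: [0.001, 0.125, 0.992, -0.0]
force: [0.5, -1.2, 5.9]
grip_width: 0.398
t 4.4833 tcp [ 512.1 -123.2   58.6] F [ 0.5 -1.2  5.9]
pin_left 0.82 mat xy -28 154
pin rect [526.4 -30.2] 130 40 axis deg 72.5 rect deg 75.2
pin mat xy -29.1 87.1 tool ahead of axis 14.3 along -93.1
roll dir [ 0.954 -0.3  ]
```

```bash
python3 -m jog '[[[0,0,6],[0,0,0],0.6],[[-2,0.5,14],[0,0,0],0.6],[[-9,2.5,16],[0,0,0],0.6],[[-16,4,16],[0,0,0],0.6],[[-20,5,15],[0,0,0],0.6],[[-20,5,14],[0,0,0],0.6],[[-20,5,14],[0,0,0],0.6],[[-20,5,14],[0,0,0],0.6]]'
cat >> m.py <<'E'
cv2.imwrite(f"pics/t{s['time_s']:.1f}.png",cv2.resize(c["color"][140:320,220:430],None,fx=3.5,fy=3.5,interpolation=cv2.INTER_CUBIC))
E
python3 m.py; ls pics
```

```text
time_s: 5.35
eef_pos: [490.9, -117.7, 71.6]
ee_rot: [-0.0, 0.125, 0.992, 0.0]
force: [-0.2, -0.2, 0.1]
grip_width: 0.401
t 5.35 tcp [ 490.9 -117.7   71.6] F [-0.2 -0.2  0.1]
pin_left 0.74 mat xy -19 -7
pin rect [525.1 -29.9] 129 39 axis deg 78.1 rect deg 75.3
pin mat xy -30.4 87.0 tool ahead of axis -15.4 along -93.0
roll dir [ 0.979 -0.206]
side0.png
side1.png
t5.3.png
top0.png
```

```bash
python3 - <<'E'
t=open('m.py').read()
t=t.replace("d=f[:2]*np.sign(f[1])","b=np.radians(ang if w>h else ang-90)\nd=np.array([np.cos(b),np.sin(b)]);d*=np.sign(d[1])")
t=t.replace("C=np.array([x,y]);","C=np.array([x,y]);C=C+d*(max(w,h)/2-160)*(1 if (C-M)@my>20 else -1 if (C-M)@my<-40 else 0);")
open('m.py','w').write(t)
E
python3 -m jog '[[[0,0,-9],[0,0,0],0.6],[[0,0,-14],[0,0,0],0.6],[[4,-1,-14],[0,0,0],0.6],[[12,-3,-14],[0,0,-0.3],0.6],[[20,-5,-14],[0,0,-0.5],0.6],[[28,-7,-14],[0,0,-0.8],0.6],[[36,-9,-14],[0,0,-1],0.6],[[39,-10,-14],[0,0,-1],0.6]]'
python3 -m jog '[[[0,0,6],[0,0,0],0.6],[[-2,0.5,14],[0,0,0],0.6],[[-9,2.5,16],[0,0,0],0.6],[[-16,4,16],[0,0,0],0.6],[[-20,5,15],[0,0,0],0.6],[[-20,5,14],[0,0,0],0.6],[[-20,5,14],[0,0,0],0.6],[[-20,5,14],[0,0,0],0.6]]'
python3 m.py
```

```text
time_s: 6.22
eef_pos: [531.6, -128.4, 58.4]
ee_rot: [0.002, 0.133, 0.991, -0.001]
force: [1.3, -0.0, 9.5]
grip_width: 0.402
time_s: 6.88
eef_pos: [509.9, -122.7, 71.6]
ee_rot: [-0.0, 0.134, 0.991, 0.0]
force: [-0.1, -0.1, -0.5]
grip_width: 0.396
t 6.8833 tcp [ 509.9 -122.7   71.6] F [-0.1 -0.1 -0.5]
pin_left 0.96 mat xy -6 150
pin rect [544.6 -33.6] 127 39 axis deg 75.3 rect deg 75.3
pin mat xy -5.1 -6.6 tool ahead of axis -10.9 along 1.2
roll dir [ 0.967 -0.254]
```

View pics/t5.3.png

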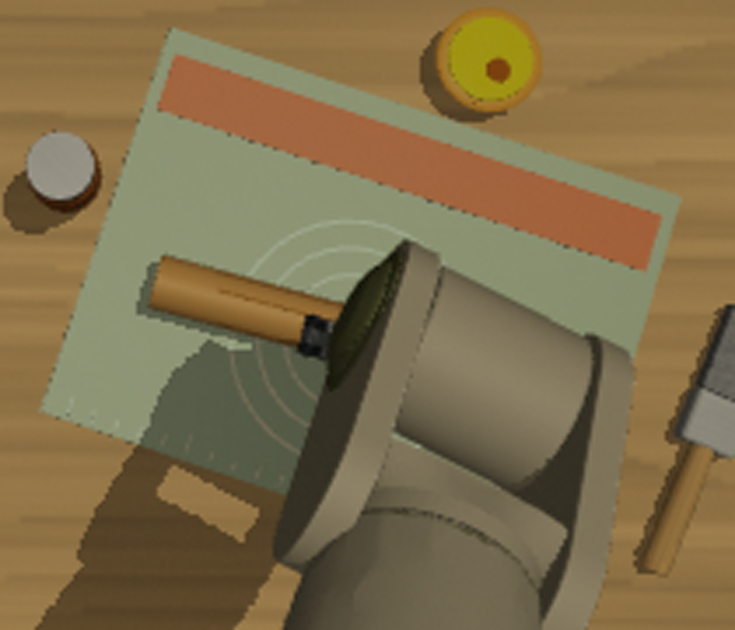

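```bash

python3 -m jog '[[[0,0,-9],[0,0,0],0.6],[[0,0,-14],[0,0,0],0.6],[[4,-1,-14],[0,0,0],0.6],[[12,-3,-14],[0,0,0],0.6],[[20,-5,-14],[0,0,0],0.6],[[28,-7,-14],[0,0,0],0.6],[[36,-9,-14],[0,0,0],0.6],[[39,-10,-14],[0,0,0],0.6]]'
python3 -m jog '[[[0,0,6],[0,0,0],0.6],[[-2,0.5,14],[0,0,0],0.6],[[-9,2.5,16],[0,0,0],0.6],[[-16,4,16],[0,0,0],0.6],[[-20,5,15],[0,0,0],0.6],[[-20,5,14],[0,0,0],0.6],[[-20,5,14],[0,0,0],0.6],[[-20,5,14],[0,0,0],0.6]]'
python3 m.py
python3 -m jog '[[[0,0,-9],[0,0,0],0.6],[[0,0,-14],[0,0,0],0.6],[[4,-1,-14],[0,0,0],0.6],[[12,-3,-14],[0,0,0],0.6],[[20,-5,-14],[0,0,0],0.6],[[28,-7,-14],[0,0,0],0.6],[[36,-9,-14],[0,0,0],0.6],[[39,-10,-14],[0,0,0],0.6]]'
python3 -m jog '[[[0,0,6],[0,0,0],0.6],[[-2,0.5,14],[0,0,0],0.6],[[-9,2.5,16],[0,0,0],0.6],[[-16,4,16],[0,0,0],0.6],[[-20,5,15],[0,0,0],0.6],[[-20,5,14],[0,0,0],0.6],[[-20,5,14],[0,0,0],0.6],[[-20,5,14],[0,0,0],0.6]]'
python3 m.py
```

```text
time_s: 7.75
eef_pos: [550.6, -133.4, 58.5]
ee_rot: [0.002, 0.133, 0.991, -0.001]
force: [-0.1, 0.2, 9.9]
grip_width: 0.402
time_s: 8.42
eef_pos: [528.9, -127.7, 71.6]
ee_rot: [-0.0, 0.134, 0.991, 0.0]
force: [0.3, -0.8, 0.6]
grip_width: 0.397
t 8.4167 tcp [ 528.9 -127.7   71.6] F [ 0.3 -0.8  0.6]
pin_left 0.93 mat xy 15 154
pin rect [564.2 -39. ] 122 39 axis deg 75.2 rect deg 75.2
pin mat xy 15.4 -8.5 tool ahead of axis -11.6 along 4.3
roll dir [ 0.967 -0.255]
time_s: 9.28
eef_pos: [569.6, -138.4, 58.6]
ee_rot: [0.002, 0.133, 0.991, -0.001]
force: [0.8, 0.1, 10.0]
grip_width: 0.401
time_s: 9.95
eef_pos: [547.9, -132.7, 71.6]
ee_rot: [-0.0, 0.134, 0.991, 0.0]
force: [-1.0, 0.6, 0.3]
grip_width: 0.4
t 9.95 tcp [ 547.9 -132.7   71.6] F [-1.   0.6  0.3]
pin_left 0.57 mat xy 23 161Traceback (most recent call last):
  File "m.py", line 11, in <module>
    f=cv2.fitLine(P.astype(np.float32),cv2.DIST_L2,0,.01,.01).ravel();b=np.radians(ang if w>h else ang-90)
      ~~~~~~~~~~~^^^^^^^^^^^^^^^^^^^^^^^^^^^^^^^^^^^^^^^^^^^^
cv2.error: OpenCV(4.12.0) /io/opencv/modules/imgproc/src/linefit.cpp:50: error: (-215:Assertion failed) count > 0 in function 'fitLine2D_wods'
```

```bash
python3 - <<'E'
t=open('m.py').read()
i=t.index('r=cut_out');j=t.index('# axis')
t=t[:i]+'''P=cloud(c,np.ones((384,512),bool));Q=P[:,:2]-M
P=P[(P[:,2]>25)&(P[:,2]<46)&(abs(Q@mx-30)<120)&(Q@my>50)&(Q@my<190)][:,:2]
'''+t[j:]
t=t.replace("f=cv2.fitLine(P.astype(np.float32),cv2.DIST_L2,0,.01,.01).ravel();","")
open('m.py','w').write(t)
E
python3 m.py
```

```text
t 10.15 tcp [ 548.  -132.7   71.7] F [-0.3  0.9 -0.1]
pin_left 0.75 mat xy 23 155
pin rect [586.5 -33.7] 106 40 axis deg 75.3 rect deg 75.3
pin mat xy 35.4 -4.1 tool ahead of axis -12.1 along 1.2
roll dir [ 0.967 -0.253]
```

```bash

python3 -m jog '[[[2,-0.5,-9],[0,0,0],0.6],[[2,-0.5,-14],[0,0,0],0.6],[[6,-1.5,-14],[0,0,0],0.6],[[14,-3.5,-14],[0,0,0],0.6],[[22,-5.5,-14],[0,0,0],0.6],[[30,-7.5,-14],[0,0,0],0.6],[[38,-10,-14],[0,0,0],0.6],[[41,-11,-14],[0,0,0],0.6]]'
python3 -m jog '[[[0,0,6],[0,0,0],0.6],[[-2,0.5,14],[0,0,0],0.6],[[-9,2.5,16],[0,0,0],0.6],[[-16,4,16],[0,0,0],0.6],[[-19,5,15],[0,0,0],0.6],[[-19,5,14],[0,0,0],0.6],[[-19,5,14],[0,0,0],0.6],[[-19,5,14],[0,0,0],0.6]]'
python3 m.py
python3 -m jog '[[[0,0,-9],[0,0,0],0.6],[[0,0,-14],[0,0,0],0.6],[[4,-1,-14],[0,0,0],0.6],[[12,-3,-14],[0,0,0],0.6],[[20,-5,-14],[0,0,0],0.6],[[28,-7,-14],[0,0,0],0.6],[[36,-9,-14],[0,0,0],0.6],[[39,-10,-14],[0,0,0],0.6]]'
python3 -m jog '[[[0,0,6],[0,0,0],0.6],[[-2,0.5,14],[0,0,0],0.6],[[-9,2.5,16],[0,0,0],0.6],[[-16,4,16],[0,0,0],0.6],[[-19,5,15],[0,0,0],0.6],[[-19,5,14],[0,0,0],0.6],[[-19,5,14],[0,0,0],0.6],[[-19,5,14],[0,0,0],0.6]]'
python3 m.py
```

```text
time_s: 10.97
eef_pos: [590.5, -144.0, 58.3]
ee_rot: [0.001, 0.134, 0.991, -0.0]
force: [0.5, 2.5, 7.1]
grip_width: 0.399
time_s: 11.63
eef_pos: [569.9, -138.7, 71.6]
ee_rot: [-0.0, 0.134, 0.991, 0.0]
force: [0.6, -0.7, 0.5]
grip_width: 0.394
t 11.6333 tcp [ 569.9 -138.7   71.6] F [ 0.6 -0.7  0.5]
pin_left 0.65 mat xy 52 160
pin rect [605.3 -39.1] 107 39 axis deg 75.4 rect deg 75.4
pin mat xy 55.0 -3.0 tool ahead of axis -9.1 along 0.9
roll dir [ 0.968 -0.253]
time_s: 12.45
eef_pos: [610.3, -149.3, 58.2]
ee_rot: [0.001, 0.134, 0.991, -0.0]
force: [0.5, 0.9, 6.4]
grip_width: 0.402
time_s: 13.12
eef_pos: [589.9, -143.7, 71.7]
ee_rot: [-0.0, 0.134, 0.991, 0.0]
force: [-0.6, -0.5, -0.6]
grip_width: 0.4
t 13.1167 tcp [ 589.9 -143.7   71.7] F [-0.6 -0.5 -0.6]
pin_left 0.59 mat xy 70 153
pin rect [624.6 -44.3] 108 40 axis deg 75.3 rect deg 75.3
pin mat xy 74.9 -1.8 tool ahead of axis -8.3 along 1.2
roll dir [ 0.967 -0.253]
```

```bash

python3 -m jog '[[[0,0,-9],[0,0,0],0.6],[[0,0,-14],[0,0,0],0.6],[[4,-1,-14],[0,0,0],0.6],[[12,-3,-14],[0,0,0],0.6],[[20,-5,-14],[0,0,0],0.6],[[28,-7,-14],[0,0,0],0.6],[[36,-9,-14],[0,0,0],0.6],[[38,-10,-14],[0,0,0],0.6]]'
python3 -m jog '[[[0,0,20],[0,0,0],0.6],[[0,0,50],[0,0,0],0.6],[[-20,0,90],[0,0,0],0.6],[[-50,0,120],[0,0,0],0.6],[[-80,0,140],[0,0,0],0.6],[[-110,0,160],[0,0,0],0.6],[[-150,0,160],[0,0,0],0.6],[[-190,0,160],[0,0,0],0.6]]'
python3 m.py; ls -t pics | head -1
```

```text
time_s: 13.93
eef_pos: [629.2, -154.1, 58.0]
ee_rot: [0.001, 0.134, 0.991, -0.0]
force: [1.4, 0.7, 8.2]
grip_width: 0.399
time_s: 14.6
eef_pos: [436.4, -153.4, 217.8]
ee_rot: [0.0, 0.133, 0.991, -0.0]
force: [-0.2, -1.2, -0.1]
grip_width: 0.4
t 14.6 tcp [ 436.4 -153.4  217.8] F [-0.2 -1.2 -0.1]
pin_left 0.88 mat xy 86 155
pin_right 0.57 mat xy 107 -167
pin rect [640.3 -49.3] 109 40 axis deg 75.2 rect deg 75.2
pin mat xy 91.2 -0.8 tool ahead of axis -170.5 along -47.5
roll dir [ 0.967 -0.256]
t14.6.png
```

```bash
cat > full.py <<'E'
from h import *
def meas(n):
    c=capture(n)
    P=cloud(c,np.ones((384,512),bool))
    m=cv2.inRange(cv2.cvtColor(c["color"],cv2.COLOR_BGR2HSV),(35,20,40),(90,255,255))>0
    M=cv2.minAreaRect(P0(c,cut_out(c,"mat")[0]["region"])); (x,y),(w,h),a=M
    b=np.radians((a if w>h else a-90)); my=np.array([np.cos(b),np.sin(b)]); my*=np.sign(my[1]); mx=np.array([my[1],-my[0]])
    print(n,'mat',np.round(M[0],1),round(w),round(h),np.degrees(b).round(2))
    O=np.array([527,-122.]); 
    if n=="top" and 295<min(w,h)<310: O=np.array([x,y])
    r=max((k for k in cut_out(c,"pin")),key=lambda k:k["p"]);Q=cloud(c,r["region"]);Q=Q[(Q[:,2]>25)&(Q[:,2]<46),:2]-O
    X,Y=Q@mx,Q@my
    for lo in range(-160,160,40):
        k=(Y>lo)&(Y<lo+40)
        if k.sum()>20: print(lo+20,k.sum(),np.round([X[k].min(),X[k].max(),(X[k].min()+X[k].max())/2],1))
    print('y range',Y.min().round(),Y.max().round())
    return c
def P0(c,m): 
    P=cloud(c,m);P=P[P[:,2]<15];return P[:,:2].astype(np.float32)
c=meas("top")
# terracotta strip from colour
hsv=cv2.cvtColor(c["color"],cv2.COLOR_BGR2HSV)
for q in("tart","shaker","brush"):
    k=place_of(c,q)[0];print(q,round(k["p"],2),ray_at(c,*k["centre"],0).round())
E
python3 full.py
```

```text
top mat [ 527.4 -122.7] 407 305 71.45
-140 241 [ 79.8 120.5 100.2]
-100 244 [ 76.2 117.5  96.8]
-60 246 [ 74.1 115.1  94.6]
-20 247 [ 71.8 112.8  92.3]
20 243 [ 68.6 109.4  89. ]
60 247 [ 65.5 107.   86.3]
100 245 [ 62.9 104.   83.5]
140 244 [ 60.8 100.7  80.7]
y range -161.0 161.0
tart 0.94 [ 704. -213.    0.]
shaker 0.73 [619. 100.   0.]
brush 0.76 [ 426. -369.    0.]
```

View pics/t14.6.png

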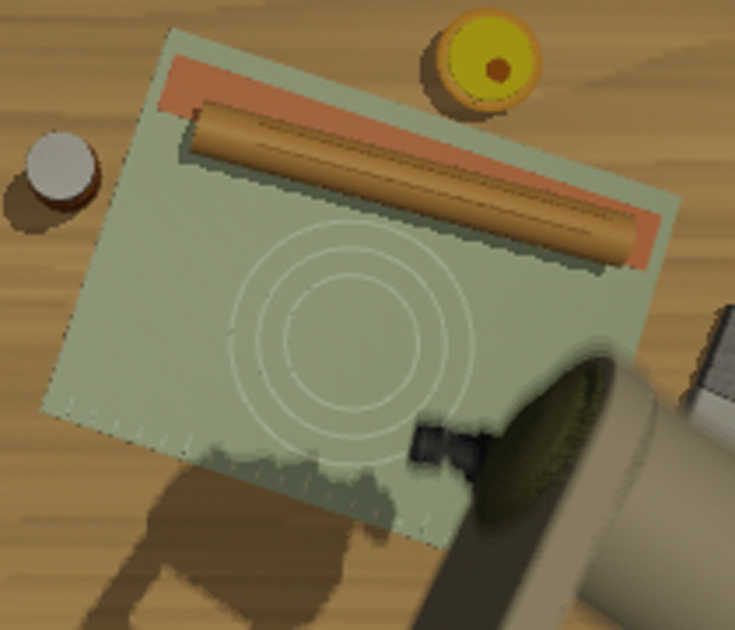

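```bash

python3 -m jog '[[[38,1,0],[0,0,0],0.6],[[76,2,-20],[0,0,0],0.6],[[105,3,-45],[0,0,0],0.6],[[130,4,-75],[0,0,0],0.6],[[150,4,-105],[0,0,0],0.6],[[160,4,-130],[0,0,0],0.6],[[165.5,4,-146],[0,0,0],0.6],[[165.5,4,-146],[0,0,0],0.6]]'
python3 m.py
```

```text
time_s: 15.72
eef_pos: [602.9, -148.6, 67.1]
ee_rot: [-0.003, 0.133, 0.991, 0.001]
force: [-0.9, -0.3, -0.1]
grip_width: 0.402
t 15.7167 tcp [ 602.9 -148.6   67.1] F [-0.9 -0.3 -0.1]
pin_left 0.84 mat xy 88 156
pin rect [640.  -49.1] 109 39 axis deg 75.0 rect deg 75.0
pin mat xy 90.6 -0.8 tool ahead of axis -10.2 along -0.4
roll dir [ 0.966 -0.258]
```

```bash
python3 -c "
from h import *
s=sensors.sense();print(s['eef_pos'],s['dq'],s['time_s'])"
```

```text
[ 603.83370216 -149.81280568   72.72215008] [-0.00533018 -0.02617588 -0.00038551  0.00238058 -0.00360889  0.00052641] 15.8667
```

Transient only; z settles near 72. Final stroke, then retreat straight up and back.

```bash

python3 -m jog '[[[0,0,-9],[0,0,0],0.6],[[0,0,-14],[0,0,0],0.6],[[4,-1,-14],[0,0,0],0.6],[[12,-3,-14],[0,0,0],0.6],[[20,-5,-14],[0,0,0],0.6],[[28,-7,-14],[0,0,0],0.6],[[35,-9,-14],[0,0,0],0.6],[[38,-10,-14],[0,0,0],0.6]]'
python3 -m jog '[[[0,0,0],[0,0,0],0.6],[[0,0,0],[0,0,0],0.6],[[0,0,10],[0,0,0],0.6],[[0,0,30],[0,0,0],0.6],[[-10,0,60],[0,0,0],0.6],[[-40,0,90],[0,0,0],0.6],[[-70,0,110],[0,0,0],0.6],[[-100,0,130],[0,0,0],0.6]]'
python3 -m jog '[[[-30,0,10],[0,0,0],0.6],[[-60,0,20],[0,0,0],0.6],[[-90,0,30],[0,0,0],0.6],[[-110,0,30],[0,0,0],0.6],[[-110,0,30],[0,0,0],0.6],[[-110,0,30],[0,0,0],0.6],[[-110,0,30],[0,0,0],0.6],[[-110,0,30],[0,0,0],0.6]]'
python3 m.py; python3 full.py; mv $(ls -t pics/t*|head -1) pics/final.png
```

```text
time_s: 16.53
eef_pos: [642.4, -160.1, 58.7]
ee_rot: [0.001, 0.134, 0.991, -0.0]
force: [0.6, 0.4, 4.0]
grip_width: 0.398
time_s: 17.2
eef_pos: [539.7, -159.4, 189.2]
ee_rot: [0.0, 0.133, 0.991, -0.0]
force: [-0.3, 0.3, 1.1]
grip_width: 0.399
time_s: 17.87
eef_pos: [431.9, -159.7, 217.6]
ee_rot: [-0.0, 0.133, 0.991, 0.0]
force: [-0.8, 1.1, -0.3]
grip_width: 0.403
t 17.8667 tcp [ 431.9 -159.7  217.6] F [-0.8  1.1 -0.3]
pin_left 0.95 mat xy 100 155
pin_right 0.76 mat xy 118 -166
pin rect [657.  -54.7] 111 41 axis deg 75.8 rect deg 75.8
pin mat xy 109.8 0.4 tool ahead of axis -192.6 along -52.6
roll dir [ 0.97  -0.245]
top mat [ 527.1 -121.6] 403 302 72.17
-140 233 [ 96.3 134.6 115.5]
-100 243 [ 94.4 135.2 114.8]
-60 236 [ 93.1 133.  113.1]
-20 233 [ 89.5 130.2 109.8]
20 244 [ 87.4 127.8 107.6]
60 244 [ 85.6 125.8 105.7]
100 246 [ 83.6 123.7 103.6]
140 219 [ 82. 120. 101.]
y range -161.0 159.0
tart 0.61 [ 703. -220.    0.]
shaker 0.81 [622.  97.   0.]
brush 0.82 [ 426. -363.    0.]
```

View pics/final.png

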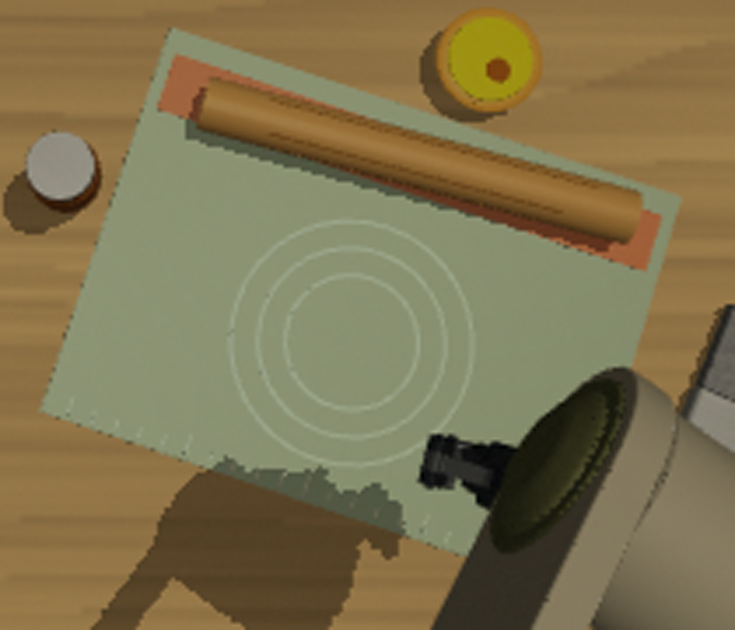

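```bash
python3 -m jog '[[[0,0,0],[0,0,0],0.6],[[0,0,0],[0,0,0],0.6],[[0,0,0],[0,0,0],0.6],[[0,0,0],[0,0,0],0.6],[[0,0,0],[0,0,0],0.6],[[0,0,0],[0,0,0],0.6],[[0,0,0],[0,0,0],0.6],[[0,0,0],[0,0,0],0.6]]'; python3 m.py | grep 'pin'; python3 -c "
from h import *
print(ctrl.finish_job())"
```

```text
time_s: 18.98
eef_pos: [431.4, -159.7, 217.8]
ee_rot: [0.0, 0.134, 0.991, 0.0]
force: [-0.4, 0.1, -0.8]
grip_width: 0.399
pin_left 0.89 mat xy 105 160
pin_right 0.78 mat xy 127 -176
pin rect [657.1 -54.6] 111 40 axis deg 75.1 rect deg 75.1
pin mat xy 108.6 0.3 tool ahead of axis -191.1 along -55.1
the job is handed in; nothing more can be done
None
```

The pin now lies across the terracotta strip and the job is handed in, at about 19 s of the 67 s allowed. I rolled it there in eight short, light strokes (about 5–10 N) with the fingertips on its top, lifting and stepping back between strokes.

**Pin position:** the last depth checks put its middle at about x = 109–110 mm and y ≈ 0 mm in the mat's frame. The ends are at about 100 mm (left) and 117 mm (right), inside the 88–132 mm limits. The pin had not moved between the last two pictures.

**Rolling:** the travel matched half the fingertip's travel on most strokes, so it appears to have rolled without slipping. The pin's turn itself was never measured.

**Other things:** the tart and shaker look the same in the pictures. The network's positions for tart, shaker and brush wandered by up to about 14 mm between shots, which I take to be noise. The hand finished clear, about 200 mm back from the pin, with no force on it.

**Checks that disagreed:**
- The network's last reading of the end points was 105 mm and 127 mm, 5–10 mm off the depth fit and with impossible y values (a 336 mm long pin). I trusted the depth fit; both readings are within the limits.
- The small twist I tried, to square the pin to the mat, had no visible effect. It is still about 3–4° off, as at the start.

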